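# Lock the label reel and press home its snap cap

## Task

Get the label reel ready: swing the orange-handled lever round until it drops into the notch at the red mark and let go of it, then pick up the blue cap and push it straight down onto the stud in the middle of the reel until it clicks past the spring catches. Do not stop at the click but keep pressing the cap down onto its springy yellow seat, firmly, at about 10 N, and finish like that, with the gripper still on the cap and pressing, not letting go; leave the two spare tag rolls and the pin tin where they are.

Things in the scene. Friction and masses are not known exactly. Their poses are not given: they have to be found in the camera images.
- dispenser: label reel dispenser, fixed to the counter: grey base plate 150 x 280 x 12 mm, long side along its own y. Origin on the counter under the plate, 25 mm to its +y side of the plate's middle; z up. A white label reel (84 mm diameter, top 36 mm above the counter) lies at y = +50 mm with the stud in its middle; the lever's pivot is at y = -60 mm
- stud (a point): point on the upright stud's axis at the height of the yellow seat's top, 46 mm above the counter. The aluminium stud is 16 mm thick, tapers over its last 6 mm to 9 mm and ends 19 mm above this point; four brass spring balls stick out 3.2 mm from it 10 mm above this point. The yellow ring seat (40 mm diameter) is sprung: it yields 1 mm for each 3 N, at most 5.5 mm
- cap: loose blue snap cap, 46 mm tall, 35 to 70 g, standing open side down. Origin at the centre of its underside, z up. Flange 48 mm in diameter and 5 mm thick at the bottom, above it a round ribbed barrel 33 mm in diameter to grip. Its mouth is 18.4 mm wide in the lowest 5 mm and 26 mm wide above, 28 mm deep in all
- cap_grip (a point): point on the cap's axis 30 mm above its underside, where the TCP can grip it from above. Pushed on the stud, the cap meets the spring balls with its underside 13 mm above the seat's top; the push peaks at about 10 to 15 N near 9 mm and falls; from about 6 mm the balls snap the cap down by themselves until, near 0, the seat takes it up
- lock_lever (a joint): angle of the lever about its upright pivot, rad, growing anticlockwise seen from above. 0 is a stop; it starts at 0 to 0.45 (green dots); the notch at the red mark is 1.1. A spring ball resists from about 0.6 (2 to 3 N at the handle), is crossed at 0.82, pulls the lever into 1.02 to 1.18 and is passed again at 1.38; end stop 1.65. Elsewhere it stays where it is left
- lever_knob (a point): middle of the usable part of the orange upright handle of the lever: 14 mm in diameter, from 28 mm to 66 mm above the counter (its flat steel arm, top at 31 mm, runs from it to the pivot). This point is 50 mm above the counter and 70 mm from the pivot's axis
- lever_pivot (a point): point on the lever's vertical pivot axis, 50 mm above the counter
- notch_mark (a point): where lever_knob lies when the lever is in the notch, over the inner end of the red line on the base plate, which lies between two small steel blocks; 50 mm above the counter
- spare_orange: spare orange tag roll, 52 mm diameter, 26 mm tall, lying flat; origin at the centre of its underside; leave alone
- spare_green: spare green tag roll, 44 mm diameter, 26 mm tall, lying flat; origin at the centre of its underside; leave alone
- pin_tin: round pin tin with a cream lid, 50 mm diameter, 24 mm tall; origin at the centre of its underside; leave alone

How it is judged (in metres and radians):
On the way, in this order (a step that is already met when the one before it is completed fails the run):
1. the lever rests in the notch at the red mark (value of joint lock_lever between 0.97 and 1.23 rad and contact force between each of the arm, the fingers and dispenser below 0.5 N), for 0.3 s.
2. the cap has clicked onto the stud and sits on the seat (z of cap in the frame of stud below 0.002 m and horizontal distance between cap and stud below 0.003 m and angle between cap's own z axis and vertical below 0.12 rad), for 0.2 s.
At the end, for the whole second after the job is handed in: Lever in the notch (1.1 within 0.13 rad); cap clicked on, upright within 0.12 rad, within 3 mm of the stud's axis, pressed onto its seat with 4 to 25 N by the gripper, which touches it with over 2 N; spare rolls and tin within 20 mm of their starts (value of joint lock_lever between 0.97 and 1.23 rad and z of cap in the frame of stud below 0 m and horizontal distance between cap and stud below 0.003 m and angle between cap's own z axis and vertical below 0.12 rad and contact force between cap and dispenser between 4 and 25 N and contact force between the fingers and cap above 2 N and distance of each of spare_orange, spare_green, pin_tin from where it was at the start of the episode below 0.02 m); the arm keeps its last pose, push and grip.
It fails at once if a spare roll or the tin is pushed away (distance of any of spare_orange, spare_green, pin_tin from where it was at the start of the episode above 0.03 m).
It also fails if it takes over 64 s, if anything falls off the work surface, if the arm or the gripper's body presses on something with over 40 N, if the wrist force passes 120 N, or if a joint passes its speed limit or range.

## Robot

A 6-joint arm with a two-finger parallel gripper is mounted at the origin on a cart in front of the work surface, level with it; the furniture and walls round the work are solid. World frame = base frame: x ahead of the robot, y to its left, z up, the work surface at z = 0. Lengths are in mm, angles in rad, forces in N, time in s.
With the tool pointing down it reaches from about 350 to 775 mm from the base axis. Payload 7.3 kg.
Tool frame: the origin (TCP) lies between the finger pads, 19 mm behind the fingertips; this is the grasp point; z points along the fingers, y is the line along which they close (so a half turn about z gives the same grasp; the last joint's range is limited). The gripper opens to 92 mm and grips with 3 to 60 N. Pads are 19 mm wide; open, the fingers measure 130 mm over their backs; the gripper's body (75 mm by 190 mm) begins 47 mm behind the grasp point.
Start: joints at [1.069, 0.342, 1.524, -0, 1.275, -0.146], TCP at [182.864, 492.142, 245.541] pointing down, gripper open.
Joint ranges: [-2.53, 2.53], [-0.77, 2.02], [0.04, 2.7], [-1, 4.14], [0.28, 2.66], [-3.11, 3.11]. Speed limits (rad/s): [2.57, 2.57, 3.14, 3.14, 3.14, 3.14].

## Interface

Orientations are given as [roll, pitch, yaw] about the fixed x, y, z axes, in that order (R = Rz(yaw) Ry(pitch) Rx(roll)).
In Python, from plant import bot, imaging gives the robot as it stands (bot), with the cameras (imaging).
- The arm moves only by the shell command python3 shift.py 'ROWS'. ROWS is a JSON list of rows, 1 to 5 of them, each an object with the fields aperture (the finger opening in mm), x, y, z (the shift in parts of the range, where 1.0 means 1000 mm), yaw (a turn about the tool's z in fractions of the full range, 1 being pi rad); a field left out counts as zero (the opening has to be given); each row is the pose to reach, as a shift and turn from the pose commanded when the command began, along the tool's axes at that moment; what a row does not reach only later rows make up. A row lasts 1/8 s, in which the tool goes at most 62.5 mm and 0.188 rad, less where a joint would pass 70% of its speed; a pose out of reach is approached as far as the arm can. The fingers move at their own pace and stop on an object; the grip force is fixed at half the most. Time passes only in rows, so rows that do not move let the fingers close. It prints the time, the measured TCP pose, the force, the opening and the grip force at its end. No shift or turn number may pass 1 either way. Input that does not fit is refused with a message, and nothing moves.
- bot.get_obs(): the state, without advancing time (a new reading comes with each control period).
- imaging.capture(name): name is "scene" or "top" or "wrist"; returns a dict with "color" (384x512x3 uint8, red, green, blue), "K" (3x3 intrinsics, pixels), "k1" (the pictures are not rectified: a ray, as slopes to the right and down, at radius r is drawn at 1 + k1 r^2 times it, then the intrinsics apply), "R" (3x3) and "t" (3): a world point X has camera coordinates R X + t. Camera axes: x right, y down, z forward; pixel columns grow to the right and rows downward; lengths in mm; the calibration is good to about 2 mm. A picture is of the moment at which its call begins. There is no depth.
- bot.close_job(): hands the job in; it is judged then, once.
The state is a dict: "time": time; "joint_positions": joint angles; "dq": joint speeds; "tau": joint torques, N m; "tool_pos": TCP position; "tcp_rot": TCP orientation; "contact_force": force on the tool from outside, world axes, zero at the start; "moment": the same for the moment, N m; "grip_width": finger opening in mm; "finger_force": force on a finger pad.
Only numpy, scipy, OpenCV 4.12 (cv2) and the standard library are available. Lean on these libraries where they do the work, as an engineer would, in place of code of your own. Each camera call takes 0.05 s, during which the arm holds its last target. There are 200 camera calls.

## Working session

There is one attempt and no reset: what is moved stays moved. The work goes in short steps, Python scripts to look and compute and a shell command to move; the robot and the scene stay as the last step left them, time stands still between calls to the robot, and variables do not carry over. Pictures are saved under pics/ and viewed, at most 10 in all, crops included, and the job is handed in when it is done.

```bash
mkdir -p pics; ls
python3 - <<'E'
from plant import bot, imaging
import cv2
for n in ("top","scene"):
    c=imaging.capture(n); cv2.imwrite(f"pics/{n}0.png",cv2.resize(c["color"][:,:,::-1],(800,600),interpolation=cv2.INTER_CUBIC))
    print(n,c["K"],c["k1"],c["R"],c["t"])
o=bot.get_obs();print(o)
E
```

```text
pics
plant.py
shift.py
top [[429.69445559   0.         252.81621976]
 [  0.         429.69445559 190.98671701]
 [  0.           0.           1.        ]] 0.02016506156911685 [[ 1.33432937e-02 -9.99909318e-01  1.81973641e-03]
 [-9.81832962e-01 -1.34465269e-02 -1.89270246e-01]
 [ 1.89277552e-01  7.38811296e-04 -9.81923349e-01]] [ -21.1997765  602.8323387 1223.5288211]
scene [[383.12199423   0.         260.87115881]
 [  0.         383.12199423 195.70552365]
 [  0.           0.           1.        ]] 0.015333555856185628 [[ 0.9928261  -0.11921786 -0.00913468]
 [-0.09130643 -0.70662079 -0.70167671]
 [ 0.07719764  0.697477   -0.71243691]] [-586.94695013   67.42332139 1347.99876604]
{'time': 0.1, 'joint_positions': array([ 1.06901471e+00,  3.42675200e-01,  1.52488723e+00,  3.33460273e-06,
        1.27540452e+00, -1.46012891e-01]), 'dq': array([-0.00193776, -0.00164933, -0.00161706, -0.00074666,  0.00094239,
        0.00090432]), 'tau': array([ 2.33052662e-03, -4.32005596e+01, -2.44694692e+01,  7.19702058e-02,
        5.26516966e-02, -7.07224785e-05]), 'tool_pos': array([182.69082462, 491.84343726, 244.914902  ]), 'tcp_rot': array([-3.14023344e+00, -2.03107807e-04,  2.78582281e+00]), 'contact_force': array([-0.18225306,  0.42560414, -0.82362213]), 'moment': array([ 0.00678907, -0.0085408 , -0.00168561]), 'finger_force': 0.0, 'grip_width': 91.89894647405595}
```

View pics/top0.png

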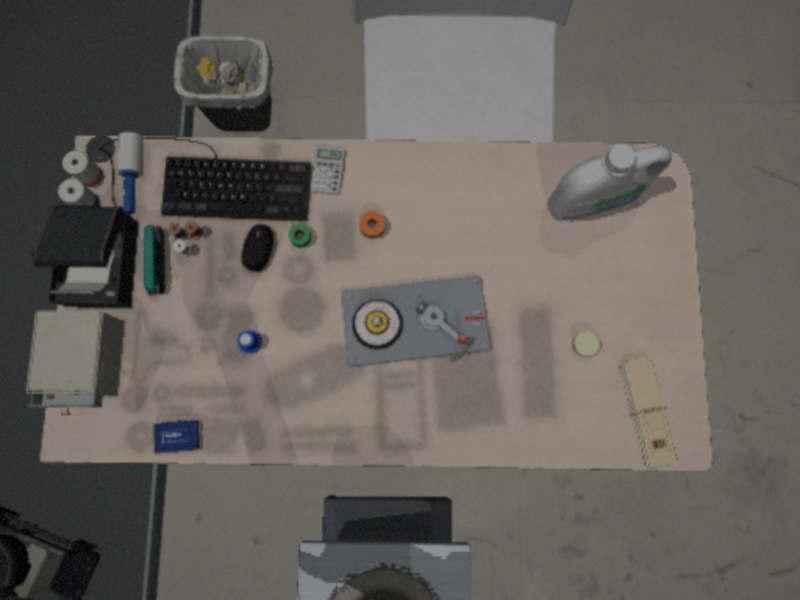

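View pics/scene0.png

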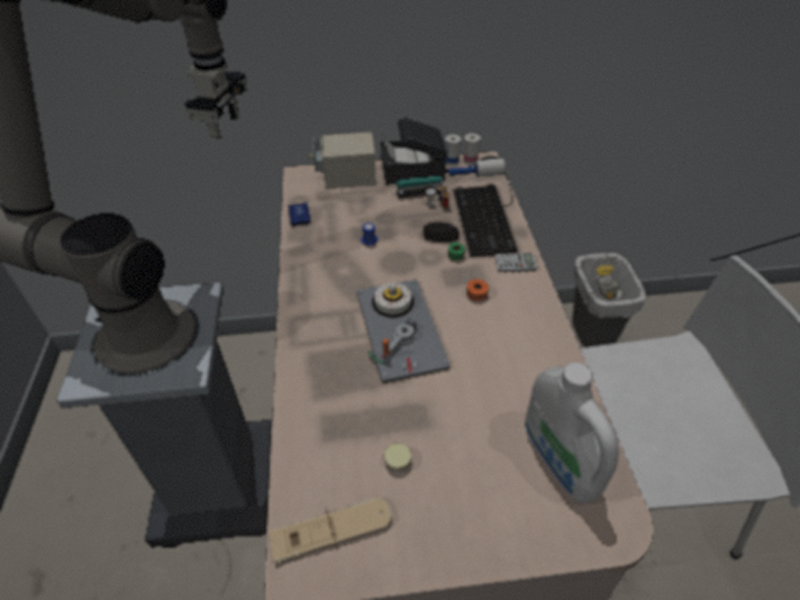

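The top view (800x600 pixels) shows the stud at about (377,321), the lever pivot at (432,314), the orange knob at (464,341), the red mark at (474,318) and the cap at (249,342). The scene view shows the cap at (369,234), the stud at (393,293), the knob at (386,345) and the red mark at (408,366). I'll zoom in on both.

```bash
cat > h.py <<'E'
from plant import bot, imaging
import cv2, numpy as np
def px2world(c,uv,z):
    K=np.array(c["K"]);R=np.array(c["R"]);t=np.array(c["t"])
    d=np.array([c["k1"],0,0,0,0.])
    n=cv2.undistortPoints(np.array([[uv]],float),K,d)[0,0]
    r=R.T@np.array([n[0],n[1],1]);o=-R.T@t
    return o+r*(z-o[2])/r[2]
def w2px(c,X):
    d=np.array([c["k1"],0,0,0,0.])
    return cv2.projectPoints(np.array([X],float),cv2.Rodrigues(np.array(c["R"]))[0],np.array(c["t"],float),np.array(c["K"]),d)[0].ravel()
def blob(c,lo,hi,roi,smin=100,vmin=40):
    hsv=cv2.cvtColor(c["color"],cv2.COLOR_RGB2HSV)
    m=cv2.inRange(hsv,(lo,smin,vmin),(hi,255,255)); k=np.zeros_like(m);x0,y0,x1,y1=roi;k[y0:y1,x0:x1]=255
    v,u=np.nonzero(m&k);return u.mean(),v.mean(),len(u),u.min(),u.max(),v.min(),v.max()
E
python3 - <<'E'
from h import *
t=imaging.capture("top");s=imaging.capture("scene")
def crop(c,x,y,w,h,W,H): return cv2.resize(c["color"][y:y+h,x:x+w,::-1],(W,H),interpolation=cv2.INTER_CUBIC)
a=crop(t,215,170,104,76,800//2,292);b=crop(s,222,170,76,76,400,400)
a=crop(t,212,170,110,70,800,509);cv2.imwrite("pics/a.png",a)
cv2.imwrite("pics/b.png",crop(s,220,135,80,110,436,600))
print("cap top",blob(t,105,130,(148,205,172,230)),"scene",blob(s,105,130,(225,135,250,162)))
for nm,u in [("stud",(377,321)),("piv",(432,314)),("knob",(464,340)),("red",(466,318)),("cap",(249,342)),("or",(372,224)),("gr",(300,235)),("tin",(587,344))]:
    print(nm,px2world(t,(u[0]*.64,u[1]*.64),{"stud":60,"piv":35,"knob":66,"red":12,"cap":30}.get(nm,26)).round(1))
for nm,u,z in [("stud",(393,293),55),("piv",(404,330),35),("knob",(386,341),66),("red",(407,362),12),("cap",(369,234),30)]:
    print(nm,px2world(s,(u[0]*.64,u[1]*.64),z).round(1))
E
```

```text
cap top (np.float64(160.21804511278197), np.float64(218.72932330827066), 133, np.int64(152), np.int64(167), np.int64(212), np.int64(225)) scene (np.float64(235.91176470588235), np.float64(151.27941176470588), 68, np.int64(232), np.int64(240), np.int64(146), np.int64(156))
stud [558.6  20.5  60. ]
piv [577.7 -84.9  35. ]
knob [ 523.9 -143.3   66. ]
red [ 574.6 -153.1   12. ]
cap [519.2 266.6  30. ]
or [759.9  35.   26. ]
gr [735.1 177.8  26. ]
tin [ 524.7 -384.4   26. ]
stud [559.4   9.6  55. ]
piv [573.  -88.1  35. ]
knob [ 529.6 -142.    66. ]
red [ 570.9 -159.3   12. ]
cap [522.2 261.   30. ]
```

View pics/a.png

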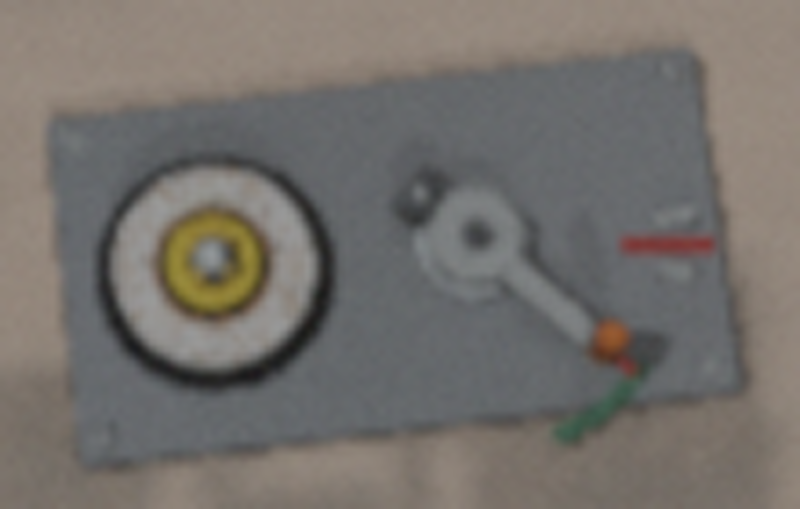

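View pics/b.png

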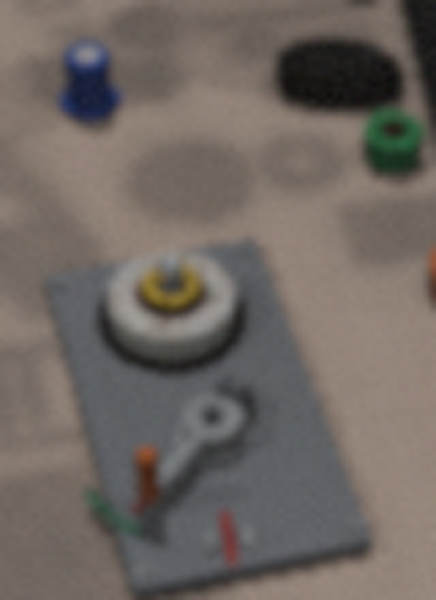

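The top crop shows the yellow seat at (214,264), the pivot at (479,237), the knob at (610,338), the red mark's inner end at (622,244) and the plate corners. The scene crop shows the seat at (171,288), the pivot at (212,416), the knob top at (146,455) and the red inner end at (226,515).

```bash
cat >> h.py <<'E'
A=lambda p:(212+p[0]/7.2727-.43,170+p[1]/7.2727-.43)
B=lambda p:(220+p[0]/5.45-.41,135+p[1]/5.45-.41)
E
python3 - <<'E'
from h import *
t=imaging.capture("top");s=imaging.capture("scene")
for n,p,q,z in [("seat",(214,264),(171,288),46),("studtop",(212,257),(170,262),65),("pivot",(479,237),(212,416),33),("knobtop",(610,335),(146,452),66),("redin",(622,244),(226,515),12),
 ("c1",(52,115),(254,240),12),("c2",(697,52),(368,545),12),("c3",(742,388),(138,588),12),("c4",(85,462),(48,282),12)]:
    print(n,px2world(t,A(p),z).round(1),px2world(s,B(q),z).round(1))
print("cap", px2world(t,(160.2,218.7),25), px2world(s,B((88,52)),46),px2world(s,B((90,98)),2))
hsv=cv2.cvtColor(t["color"],cv2.COLOR_RGB2HSV);print(t["color"][208:230:2,150:170:2].sum(2))
print(bot.get_obs()["tool_pos"])
E
```

```text
seat [559.5  21.7  46. ] [558.2  19.5  46. ]
studtop [559.4  22.   65. ] [558.6  24.3  65. ]
pivot [574.4 -87.9  33. ] [573.1 -85.   33. ]
knobtop [ 529.6 -138.9   66. ] [ 527.7 -138.7   66. ]
redin [ 575.7 -149.6   12. ] [ 574.1 -148.5   12. ]
c1 [628.1  92.8  12. ] [623.   94.7  12. ]
c2 [ 659.3 -182.1   12. ] [ 656.5 -182.7   12. ]
c3 [ 515.4 -199.4   12. ] [ 515.5 -197.6   12. ]
c4 [480.7  74.8  12. ] [478.1  71.1  12. ]
cap [520.37926487 265.22874809  25.        ] [522.5824063 277.1864472  46.       ] [521.67205353 277.79281133   2.        ]
[[303 306 312 304 309 335 354 367 402 408]
 [299 306 303 313 306 323 345 364 400 407]
 [303 310 289 256 224 227 228 295 372 402]
 [307 289 289 404 387 263 152 140 212 270]
 [306 263 405 439 440 351 152  79 156 248]
 [313 257 411 433 438 315 143  92 150 252]
 [321 262 267 329 304 215  89  90 167 256]
 [315 277 203 191 145  81  93 121 184 274]
 [310 301 245 214 191 165 208 220 348 393]
 [299 304 291 295 288 287 302 354 370 395]
 [311 314 300 310 330 336 361 365 374 377]]
[182.80541401 492.02334284 245.30729719]
```

```bash
cat >> h.py <<'E'
def plan(x,y,z,yaw=None):
    o=bot.get_obs();p=np.array(o["tool_pos"]);y0=o["tcp_rot"][2]
    c,s=np.cos(y0),np.sin(y0);d=np.array([x,y,z])-p
    tw=0 if yaw is None else (y0-yaw+np.pi/2)%np.pi-np.pi/2
    print("t",o["time"],"shift",np.round([c*d[0]+s*d[1],s*d[0]-c*d[1],-d[2]],1),"turn",round(tw,3),"yaw",round(y0,3),"pos",p.round(1),"F",np.array(o["contact_force"]).round(1),"w",round(o["grip_width"],1),"q6",round(o["joint_positions"][5],2))
E
python3 - <<'E'
from h import *
plan(528,-139,150,1.223)
t=imaging.capture("top");print(px2world(t,(156.5,216.3),46))
E
```

```text
t 0.3 shift [-543.4 -471.2   95.3] turn 1.563 yaw 2.786 pos [182.8 492.  245.3] F [0.3 0.  0.2] w 91.8 q6 -0.15
[524.80253867 272.04265138  46.        ]
```

The rows are not in the units I measure in: shifts go in shares of 1000 mm and turns go in shares of pi rad. I convert before sending: -543 mm / 1000 = -0.543, -471 mm / 1000 = -0.471, 0.8 rad / 3.1416 = 0.2546.

```bash
python3 shift.py '[{"aperture": 92,"x": -0.543,"y": -0.471,"z": 0.04,"yaw": 0.2546},{"aperture": 92,"x": -0.543,"y": -0.471,"z": 0.04,"yaw": 0.2546},{"aperture": 92,"x": -0.543,"y": -0.471,"z": 0.04,"yaw": 0.2546},{"aperture": 92,"x": -0.543,"y": -0.471,"z": 0.04,"yaw": 0.2546},{"aperture": 92,"x": -0.543,"y": -0.471,"z": 0.04,"yaw": 0.2546}]'; python3 -c "
from h import *
plan(528,-139,150,1.223)"
```

```text
time: 0.98
tool_pos: [333.3, 216.7, 228.4]
tcp_rot: [3.14, -0.0, 1.983]
contact_force: [1.6, 0.8, 0.2]
grip_width: 92.0
finger_force: 0.0
t 0.975 shift [-403.9   35.9   78.4] turn 0.76 yaw 1.983 pos [333.3 216.7 228.4] F [1.6 0.8 0.2] w 92.0 q6 -0.03
```

Converted, -404 mm / 1000 = -0.404, 78 mm / 1000 = 0.078, 0.76 rad / 3.1416 = 0.2419.

```bash
python3 shift.py '[{"aperture": 92,"x": -0.404,"y": 0.036,"z": 0.078,"yaw": 0.2419},{"aperture": 92,"x": -0.404,"y": 0.036,"z": 0.078,"yaw": 0.2419},{"aperture": 92,"x": -0.404,"y": 0.036,"z": 0.078,"yaw": 0.2419},{"aperture": 92,"x": -0.404,"y": 0.036,"z": 0.078,"yaw": 0.2419},{"aperture": 92,"x": -0.404,"y": 0.036,"z": 0.078,"yaw": 0.2419}]' >/dev/null; python3 shift.py '[{"aperture": 92},{"aperture": 92}]'; python3 -c "
from h import *
plan(528,-139,150,1.223)"
```

```text
time: 1.85
tool_pos: [480.3, -50.1, 168.9]
tcp_rot: [-3.14, -0.0, 1.225]
contact_force: [-0.9, -0.8, 0.3]
grip_width: 91.8
finger_force: 0.0
t 1.85 shift [-67.4  75.   18.9] turn 0.002 yaw 1.225 pos [480.3 -50.1 168.9] F [-0.9 -0.8  0.3] w 91.8 q6 0.08
```

Converted, 75 mm / 1000 = 0.075, -67 mm / 1000 = -0.067.

```bash
python3 shift.py '[{"aperture": 60,"x": -0.067,"y": 0.075,"z": 0.019},{"aperture": 60,"x": -0.067,"y": 0.075,"z": 0.019},{"aperture": 60,"x": -0.067,"y": 0.075,"z": 0.019},{"aperture": 60,"x": -0.067,"y": 0.075,"z": 0.019}]'
python3 - <<'E'
from h import *
plan(528,-139,54,1.223)
c=imaging.capture("wrist");cv2.imwrite("pics/w1.png",cv2.resize(c["color"][:,:,::-1],(800,600)))
o=bot.get_obs()["tool_pos"]
for n,X in [("knob",(528,-139,66)),("piv",(573,-88,33)),("stud",(559,21,65)),("tcp",o)]: print(n,(w2px(c,X)/.64).round())
E
```

```text
time: 2.35
tool_pos: [528.1, -137.0, 150.4]
tcp_rot: [-3.141, -0.001, 1.227]
contact_force: [-0.8, -0.4, 0.8]
grip_width: 61.0
finger_force: 0.0
t 2.35 shift [-1.9  0.6 96.4] turn 0.004 yaw 1.227 pos [ 528.1 -137.   150.4] F [-0.8 -0.4  0.8] w 61.0 q6 -0.05
knob [400. 323.]
piv [447. 193.]
stud [343. -36.]
tcp [399. 393.]
```

View pics/w1.png

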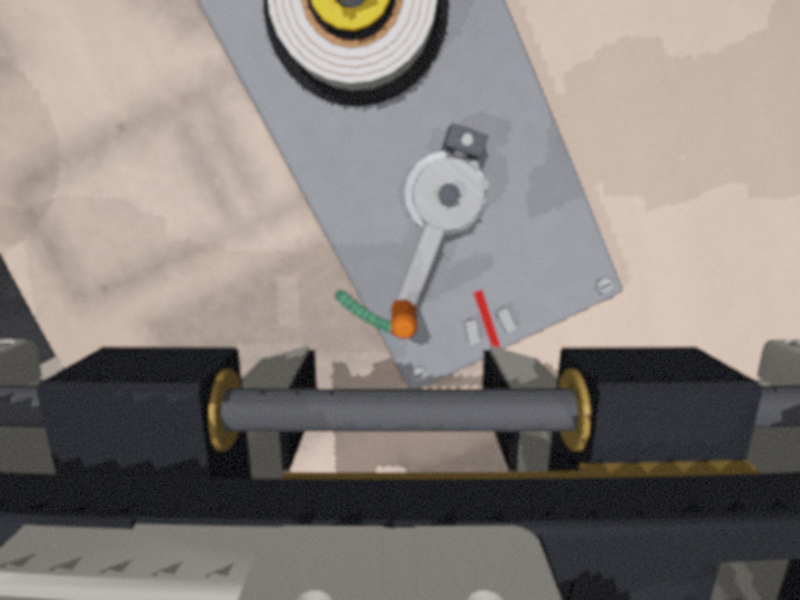

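The wrist view agrees with my estimates. The knob top is at (403,326), the pivot at (449,194), and the red line runs from (478,292) to (496,346).

Run:
```python
from h import *
c=imaging.capture("wrist")
f=lambda u,z:px2world(c,(u[0]*.64,u[1]*.64),z)
k=f((403,326),66);p=f((449,194),34);r=f((478,292),12);r2=f((496,346),12)
print(k,p,r,r2)
for q in(k,r,r2): d=q-p;print(np.hypot(*d[:2]),np.arctan2(d[1],d[0]))
a0=np.arctan2(*(k-p)[[1,0]]);a1=np.arctan2(*(r-p)[[1,0]])
o=bot.get_obs();y0=o["tcp_rot"][2];cc,s=np.cos(y0),np.sin(y0)
for a in np.linspace(a0,a1+.03,6): 
  d=70*np.array([np.cos(a)-np.cos(a0),np.sin(a)-np.sin(a0)]);print(round(a,3),np.round([cc*d[0]+s*d[1],s*d[0]-cc*d[1]],1))
plan(k[0],k[1],54)
```

```text
[ 528.95982966 -141.08017221   66.        ] [574.09140888 -88.78404615  34.        ] [ 574.59122728 -152.08440792   12.        ] [ 575.00872723 -189.71287987   12.        ]
69.0778129595574 -2.2827895588477016
63.302335023491096 -1.5629005106638572
100.93300228470825 -1.5617078130515412
-2.283 [0. 0.]
-2.133 [-3. 10.]
-1.983 [-4.5 20.4]
-1.833 [-4.5 30.9]
-1.683 [-2.9 41.3]
-1.533 [ 0.3 51.3]
t 2.45 shift [-3.6  2.  96.7] turn 0 yaw 1.228 pos [ 528.2 -137.   150.7] F [-0.5 -0.   0.3] w 60.3 q6 -0.05
```

Converted, 97 mm / 1000 = 0.097, 85 mm / 1000 = 0.085.

```bash
python3 shift.py '[{"aperture": 50,"x": -0.0036,"y": 0.002,"z": 0.04},{"aperture": 50,"x": -0.0036,"y": 0.002,"z": 0.085},{"aperture": 50,"x": -0.0036,"y": 0.002,"z": 0.097},{"aperture": 50,"x": -0.0036,"y": 0.002,"z": 0.097}]'; python3 shift.py '[{"aperture": 0},{"aperture": 0},{"aperture": 0},{"aperture": 0},{"aperture": 0}]'
```

```text
time: 2.95
tool_pos: [529.4, -142.2, 53.5]
tcp_rot: [-3.141, -0.0, 1.227]
contact_force: [-0.2, -0.6, 0.0]
grip_width: 49.9
finger_force: 0.0
time: 3.58
tool_pos: [529.5, -142.9, 53.4]
tcp_rot: [3.141, 0.0, 1.226]
contact_force: [-1.2, -1.0, 1.9]
grip_width: 13.1
finger_force: 30.0
```

The knob is gripped, so I'll sweep it along the arc.

Converted, 50 mm / 1000 = 0.05, 41 mm / 1000 = 0.041.

```bash
python3 shift.py '[{"aperture": 0,"x": -0.003,"y": 0.01},{"aperture": 0,"x": -0.0045,"y": 0.02},{"aperture": 0,"x": -0.0045,"y": 0.031},{"aperture": 0,"x": -0.003,"y": 0.041},{"aperture": 0,"x": -0.0003,"y": 0.05}]'; python3 shift.py '[{"aperture": 0},{"aperture": 0}]'; python3 shift.py '[{"aperture": 50},{"aperture": 50},{"aperture": 50},{"aperture": 50},{"aperture": 50}]'
python3 - <<'E'
from h import *
plan(522,273,120)
c=imaging.capture("wrist");cv2.imwrite("pics/w2.png",cv2.resize(c["color"][:,:,::-1],(800,600)))
E
```

```text
time: 4.2
tool_pos: [576.1, -160.4, 53.2]
tcp_rot: [-3.14, 0.001, 1.226]
contact_force: [-4.7, -0.2, 4.9]
grip_width: 13.2
finger_force: 30.0
time: 4.45
tool_pos: [576.5, -160.4, 53.3]
tcp_rot: [3.141, 0.0, 1.226]
contact_force: [-3.3, -3.6, 3.7]
grip_width: 13.2
finger_force: 30.0
time: 5.08
tool_pos: [576.3, -160.0, 53.1]
tcp_rot: [3.142, -0.0, 1.226]
contact_force: [0.2, 0.3, 0.3]
grip_width: 49.8
finger_force: 0.0
t 5.075 shift [ 389.1 -197.6  -66.9] turn 0 yaw 1.226 pos [ 576.3 -160.    53.1] F [0.2 0.3 0.3] w 49.8 q6 -0.05
```

View pics/w2.png

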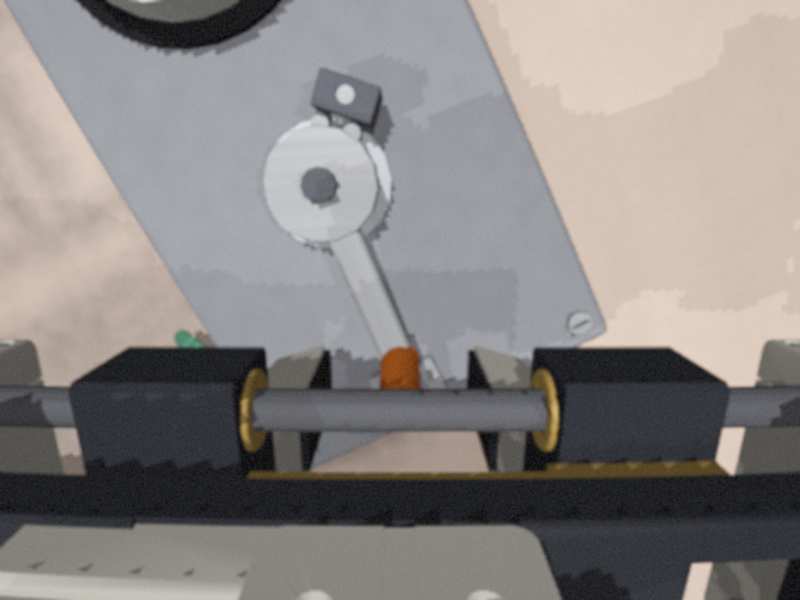

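The lever now covers the red line and the fingers are clear of the knob at (400,370). I'll rise straight up and check it again from above.

Converted, -100 mm / 1000 = -0.1, -50 mm / 1000 = -0.05.

```bash
python3 shift.py '[{"aperture": 92,"z": -0.05},{"aperture": 92,"z": -0.1},{"aperture": 92,"z": -0.1},{"aperture": 92,"z": -0.1}]'
python3 - <<'E'
from h import *
plan(522,273,150)
c=imaging.capture("wrist");cv2.imwrite("pics/w3.png",cv2.resize(c["color"][:,:,::-1],(800,600)))
E
```

```text
time: 5.62
tool_pos: [575.9, -159.8, 152.7]
tcp_rot: [-3.141, -0.0, 1.226]
contact_force: [0.3, -0.3, -0.7]
grip_width: 85.5
finger_force: 0.0
t 5.625 shift [ 389.1 -197.1    2.7] turn 0 yaw 1.226 pos [ 575.9 -159.8  152.7] F [ 0.3 -0.3 -0.7] w 85.5 q6 -0.05
```

View pics/w3.png

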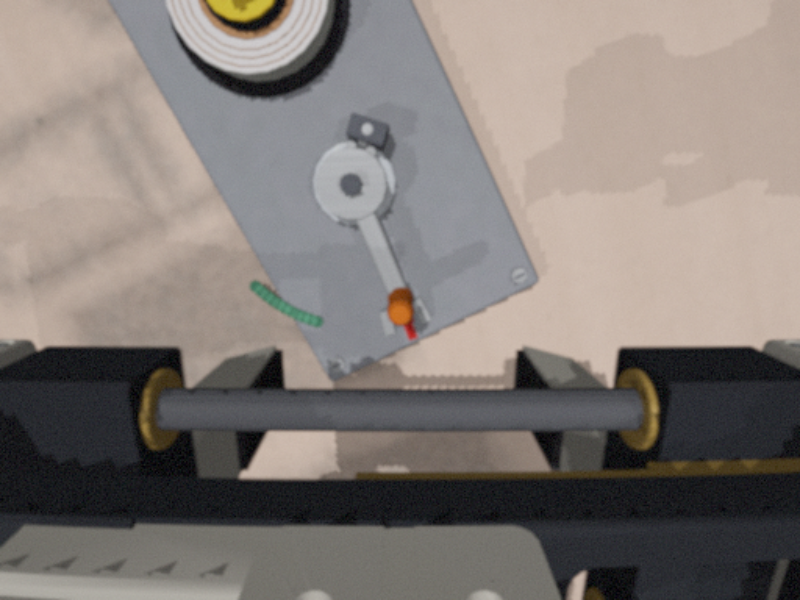

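The lever sits in the notch: the knob at (400,305) lies on the red line. Next I go to the cap, stopping about 50 mm short so I can look at it.

Converted, 339 mm / 1000 = 0.339, -197 mm / 1000 = -0.197.

```bash
python3 shift.py '[{"aperture": 70,"x": 0.339,"y": -0.197,"z": -0.02},{"aperture": 70,"x": 0.339,"y": -0.197,"z": -0.02},{"aperture": 70,"x": 0.339,"y": -0.197,"z": -0.02},{"aperture": 70,"x": 0.339,"y": -0.197,"z": -0.02},{"aperture": 70,"x": 0.339,"y": -0.197,"z": -0.02}]' >/dev/null;  python3 shift.py '[{"aperture": 70,"x": 0.05,"y": -0.03,"z": 0.02},{"aperture": 70,"x": 0.05,"y": -0.03,"z": 0.02},{"aperture": 70,"x": 0.05,"y": -0.03,"z": 0.02},{"aperture": 70,"x": 0.05,"y": -0.03,"z": 0.02}]'
python3 - <<'E'
from h import *
plan(522,273,150)
c=imaging.capture("wrist");cv2.imwrite("pics/w4.png",cv2.resize(c["color"][:,:,::-1],(800,600)))
for X in [(522,273,46),(522,273,5),(559,21,46),(559,21,65)]: print((w2px(c,X)/.64).round())
E
```

```text
time: 6.8
tool_pos: [509.1, 202.8, 148.9]
tcp_rot: [-3.141, 0.0, 1.224]
contact_force: [0.1, -0.1, 0.1]
grip_width: 69.9
finger_force: 0.0
t 6.8 shift [ 70.4 -11.8  -1.1] turn 0 yaw 1.224 pos [509.1 202.8 148.9] F [ 0.1 -0.1  0.1] w 69.9 q6 0.59
[375. 175.]
[379. 176.]
[569. 541.]
[579. 564.]
```

View pics/w4.png

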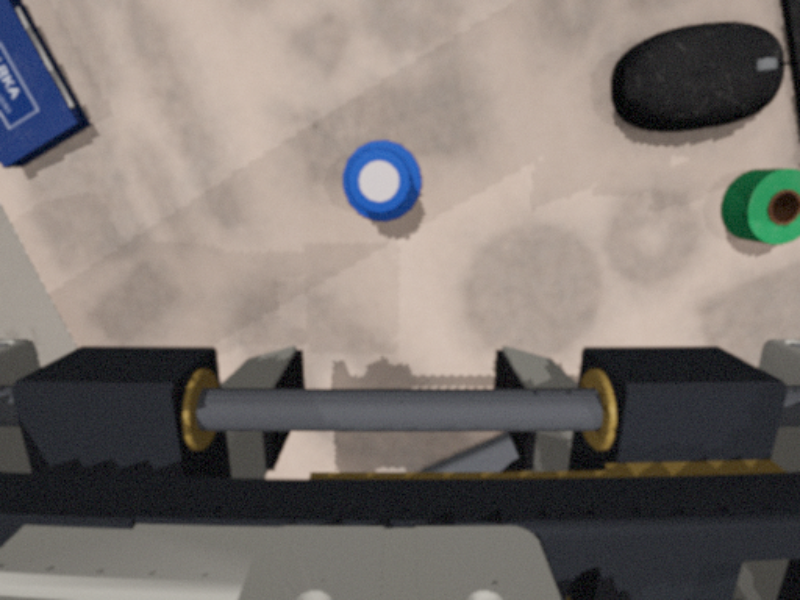

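The wrist view shows the cap's white top at (379,181) and its flange centre at (383,180).

Run:
```python
from h import *
c=imaging.capture("wrist")
f=lambda u,z:px2world(c,(u[0]*.64,u[1]*.64),z)
a=f((379,181),46);b=f((383,180),3);print(a,b);m=(a+b)/2
plan(m[0],m[1],27)
```

```text
[522.81571589 269.58466797  46.        ] [523.62442783 270.05416096   3.        ]
t 6.9 shift [ 67.7  -9.6 122.2] turn 0 yaw 1.224 pos [509.2 202.9 149.2] F [-0.1 -0.3 -0.8] w 69.9 q6 0.59
```

Converted, 122 mm / 1000 = 0.122, 85 mm / 1000 = 0.085.

```bash
python3 shift.py '[{"aperture": 70,"x": 0.055,"y": -0.008,"z": 0.01},{"aperture": 70,"x": 0.0677,"y": -0.0096,"z": 0.03},{"aperture": 70,"x": 0.0677,"y": -0.0096,"z": 0.085},{"aperture": 70,"x": 0.0677,"y": -0.0096,"z": 0.122},{"aperture": 70,"x": 0.0677,"y": -0.0096,"z": 0.122}]'; python3 shift.py '[{"aperture": 70},{"aperture": 0},{"aperture": 0},{"aperture": 0},{"aperture": 0}]'; python3 shift.py '[{"aperture": 0},{"aperture": 0,"z": -0.05},{"aperture": 0,"z": -0.1},{"aperture": 0,"z": -0.1},{"aperture": 0,"z": -0.1}]'; python3 -c "
from h import *
plan(559,21.5,127)"
```

```text
time: 7.52
tool_pos: [520.5, 269.4, 24.0]
tcp_rot: [-3.136, 0.005, 1.225]
contact_force: [-0.9, -0.2, 0.8]
grip_width: 70.3
finger_force: 0.0
time: 8.15
tool_pos: [522.6, 271.2, 27.4]
tcp_rot: [3.141, -0.0, 1.226]
contact_force: [1.6, -0.1, 0.5]
grip_width: 34.2
finger_force: 0.0
time: 8.78
tool_pos: [522.0, 270.9, 126.4]
tcp_rot: [-3.141, 0.001, 1.226]
contact_force: [-0.8, -0.0, 0.1]
grip_width: 32.3
finger_force: 30.0
t 8.775 shift [-222.2  119.2   -0.6] turn 0 yaw 1.226 pos [522.  270.9 126.4] F [-0.8 -0.   0.1] w 32.3 q6 0.69
```

Converted, -290 mm / 1000 = -0.29, 119 mm / 1000 = 0.119.

```bash
python3 shift.py '[{"aperture": 0,"x": -0.29,"y": 0.119,"z": -0.025},{"aperture": 0,"x": -0.29,"y": 0.119,"z": -0.025},{"aperture": 0,"x": -0.29,"y": 0.119,"z": -0.025},{"aperture": 0,"x": -0.29,"y": 0.119,"z": -0.025},{"aperture": 0,"x": -0.29,"y": 0.119,"z": -0.025}]' ; python3 shift.py '[{"aperture": 0},{"aperture": 0}]'
python3 - <<'E'
from h import *
plan(559,21.5,127)
c=imaging.capture("wrist");cv2.imwrite("pics/w5.png",cv2.resize(c["color"][:,:,::-1],(800,600)))
for X in [(559,21.5,46),(559,21.5,65)]: print((w2px(c,X)/.64).round())
E
```

```text
time: 9.4
tool_pos: [535.2, -41.9, 150.2]
tcp_rot: [-3.138, 0.0, 1.226]
contact_force: [1.0, -0.8, -1.1]
grip_width: 32.1
finger_force: 30.0
time: 9.65
tool_pos: [535.4, -39.8, 150.4]
tcp_rot: [-3.138, -0.0, 1.225]
contact_force: [-0.2, 0.2, 1.0]
grip_width: 32.2
finger_force: 30.0
t 9.65 shift [65.7  1.4 23.4] turn 0 yaw 1.225 pos [535.4 -39.8 150.4] F [-0.2  0.2  1. ] w 32.2 q6 0.13
[402. 185.]
[402. 185.]
```

View pics/w5.png

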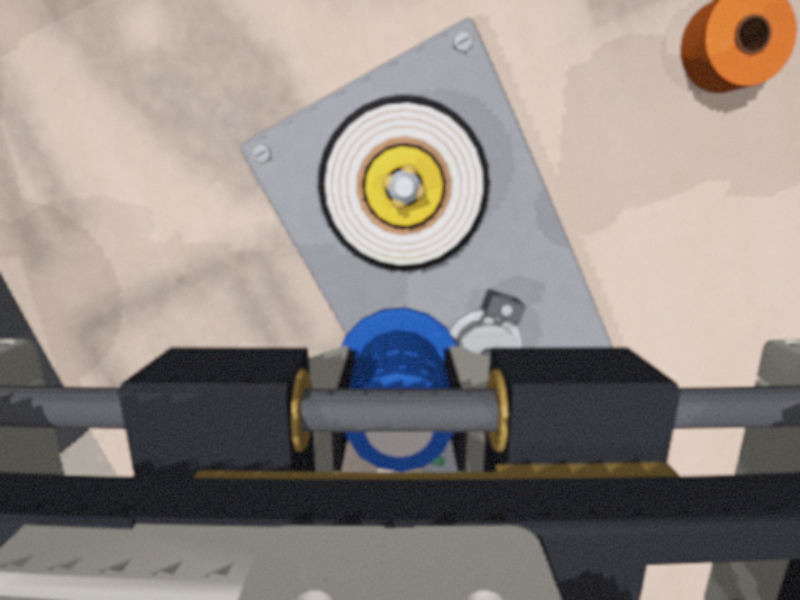

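The stud is at (404,187) and the seat at (403,186), both matching my estimate. The held cap's flange front edge is at (400,308). I'll check the cap's offset in the grip from that.

Run:
```python
from h import *
c=imaging.capture("wrist");o=bot.get_obs();p=np.array(o["tool_pos"]);y0=o["tcp_rot"][2]
ex=np.array([np.cos(y0),np.sin(y0),0])
f=lambda u,z:px2world(c,(u[0]*.64,u[1]*.64),z)
print("stud",f((404,187),65),f((403,186),46))
for r in (-2,0,2):
  print(r,"flange front",w2px(c,p+ex*(24+r)-[0,0,23])/.64,"top front/back",w2px(c,p+ex*(r+16)+[0,0,19])/.64,w2px(c,p+ex*(r-16.5)+[0,0,19])/.64, "barrel", w2px(c,p+ex*(r+16.5)-[0,0,20])/.64)
plan(559.7,21,127)
```

```text
stud [559.58293306  21.00153458  65.        ] [559.34862764  21.43479846  46.        ]
-2 flange front [398.64880038 308.44678063] top front/back [398.14219487 375.72468386] [398.27519561 476.19696213] barrel [398.63840021 330.72778944]
0 flange front [398.64371738 303.1055383 ] top front/back [398.13348812 369.0689585 ] [398.26746385 470.41778337] barrel [398.63325468 325.42455173]
2 flange front [398.63860359 297.73184561] top front/back [398.12471989 362.35644107] [398.25967387 464.58736393] barrel [398.62807735 320.08801057]
t 9.75 shift [64.3  2.5 23.9] turn 0 yaw 1.227 pos [535.7 -38.7 150.9] F [ 0.8  0.3 -0.6] w 32.1 q6 0.13
```

Converted, 65 mm / 1000 = 0.065, 50 mm / 1000 = 0.05.

```bash
python3 shift.py '[{"aperture": 0,"x": 0.05,"y": 0.002},{"aperture": 0,"x": 0.065,"y": 0.002,"z": 0.015},{"aperture": 0,"x": 0.065,"y": 0.002,"z": 0.04},{"aperture": 0,"x": 0.065,"y": 0.002,"z": 0.04},{"aperture": 0,"x": 0.065,"y": 0.002,"z": 0.04}]' >/dev/null; python3 shift.py '[{"aperture": 0},{"aperture": 0}]' ; for i in 1 2 3 ; do python3 -c "
from h import *
imaging.capture('top');plan(559.7,21.7,92)"; done
```

```text
time: 10.62
tool_pos: [560.5, 20.2, 112.6]
tcp_rot: [3.14, -0.0, 1.225]
contact_force: [0.4, -0.5, 0.1]
grip_width: 32.2
finger_force: 30.0
t 10.675 shift [ 1.2 -1.2 20.5] turn 0 yaw 1.225 pos [560.5  20.2 112.5] F [-0.9  0.7 -0.7] w 32.4 q6 0.24
t 10.725 shift [ 1.2 -1.2 20.4] turn 0 yaw 1.225 pos [560.4  20.2 112.4] F [-0.3  0.  -1.1] w 31.9 q6 0.24
t 10.775 shift [ 1.1 -1.1 20.2] turn 0 yaw 1.226 pos [560.3  20.3 112.2] F [-0.6  0.3 -0.6] w 32.4 q6 0.24
```

Converted, 18 mm / 1000 = 0.018, 8 mm / 1000 = 0.008.

```bash
python3 shift.py '[{"aperture": 0,"x": 0.0011,"y": -0.0011,"z": 0.008},{"aperture": 0,"x": 0.0011,"y": -0.0011,"z": 0.018},{"aperture": 0,"x": 0.0011,"y": -0.0011,"z": 0.018}]'; python3 shift.py '[{"aperture": 0,"z": 0.003},{"aperture": 0,"z": 0.006},{"aperture": 0,"z": 0.006},{"aperture": 0,"z": 0.006}]'
```

```text
time: 11.15
tool_pos: [558.7, 21.9, 92.5]
tcp_rot: [-3.139, 0.001, 1.226]
contact_force: [1.1, 1.2, -0.9]
grip_width: 32.2
finger_force: 30.0
time: 11.65
tool_pos: [559.6, 21.8, 88.0]
tcp_rot: [3.141, -0.0, 1.226]
contact_force: [0.1, 1.1, 0.2]
grip_width: 32.2
finger_force: 30.0
```

The cap is over the stud tip with no side load, so I'll push on.

Converted, 5 mm / 1000 = 0.005, 4 mm / 1000 = 0.004.

```bash
python3 shift.py '[{"aperture": 0,"z": 0.002},{"aperture": 0,"z": 0.004},{"aperture": 0,"z": 0.005},{"aperture": 0,"z": 0.005}]'; python3 shift.py '[{"aperture": 0,"z": 0.002},{"aperture": 0,"z": 0.004},{"aperture": 0,"z": 0.004},{"aperture": 0,"z": 0.004}]'
```

```text
time: 12.15
tool_pos: [560.5, 21.7, 84.7]
tcp_rot: [3.139, -0.001, 1.226]
contact_force: [-2.1, 0.7, 10.8]
grip_width: 32.1
finger_force: 30.0
time: 12.65
tool_pos: [559.8, 21.7, 78.7]
tcp_rot: [3.141, -0.0, 1.226]
contact_force: [1.4, -1.0, -1.9]
grip_width: 32.4
finger_force: 30.0
```

Converted, 4 mm / 1000 = 0.004, 2 mm / 1000 = 0.002.

```bash
python3 shift.py '[{"aperture": 0,"z": 0.002},{"aperture": 0,"z": 0.004},{"aperture": 0,"z": 0.004},{"aperture": 0,"z": 0.004}]'; python3 shift.py '[{"aperture": 0,"z": 0.002},{"aperture": 0,"z": 0.003},{"aperture": 0,"z": 0.003},{"aperture": 0,"z": 0.003}]'
```

```text
time: 13.15
tool_pos: [559.5, 21.9, 75.0]
tcp_rot: [-3.141, -0.0, 1.226]
contact_force: [1.0, 0.5, -0.6]
grip_width: 32.4
finger_force: 30.0
time: 13.65
tool_pos: [559.7, 21.8, 72.2]
tcp_rot: [3.141, -0.0, 1.226]
contact_force: [-0.0, 0.1, 2.8]
grip_width: 32.3
finger_force: 30.0
```

```bash
python3 shift.py '[{"aperture": 0,"z": 0.0015},{"aperture": 0,"z": 0.003},{"aperture": 0,"z": 0.003},{"aperture": 0,"z": 0.003},{"aperture": 0,"z": 0.003}]'; for i in 1 2 3 4 5 6; do python3 -c "
from h import *
imaging.capture('top');plan(559.6,21.5,70)"; done
```

```text
time: 14.28
tool_pos: [559.8, 21.9, 69.8]
tcp_rot: [3.141, -0.0, 1.226]
contact_force: [-2.8, 0.5, 9.6]
grip_width: 32.0
finger_force: 30.0
t 14.325 shift [-0.4 -0.  -0.2] turn 0 yaw 1.226 pos [559.8  21.8  69.8] F [-1.8  0.6 10. ] w 32.2 q6 0.25
t 14.375 shift [-0.4 -0.  -0.2] turn 0 yaw 1.226 pos [559.7  21.9  69.8] F [-3.   0.1 10.2] w 32.2 q6 0.25
t 14.425 shift [-0.4 -0.  -0.2] turn 0 yaw 1.226 pos [559.8  21.9  69.8] F [-2.7  1.7  9.5] w 32.3 q6 0.25
t 14.475 shift [-0.4 -0.  -0.2] turn 0 yaw 1.226 pos [559.8  21.8  69.8] F [-2.7 -0.4  9.9] w 32.0 q6 0.25
t 14.525 shift [-0.4 -0.  -0.2] turn 0 yaw 1.226 pos [559.8  21.9  69.8] F [-2.1  0.8  9.8] w 32.6 q6 0.25
t 14.575 shift [-0.4 -0.  -0.2] turn 0 yaw 1.226 pos [559.8  21.8  69.8] F [-2.4 -0.9  9.6] w 32.4 q6 0.25
```

```bash
python3 -c "
from plant import bot, imaging
print(bot.close_job())"
```

```text
the job is handed in; nothing more can be done
None
```

The job is handed in at about 14.6 s: the lever is released in the notch, the cap is clicked onto the stud, and the gripper is still on it pressing down at a steady 10 N or so; no verdict was shown.

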